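# Run home the retaining ring of a sight glass with the two-pin spanner

## Task

The steel retaining ring in the blue sight-glass housing is still loose. Lift the red-handled two-pin spanner out of its wooden stand, put its pins fully into that ring's two holes and turn the ring clockwise (seen from above) until it comes up against its stop, then let go and leave the spanner standing fully home in the ring for the torque wrench. Do not turn the ring in the green housing.

Things in the scene. Friction and masses are not known exactly. Their poses are not given: they have to be found in the camera images.
- spanner_grip (a point): Centre of the spanner's red grip block, 50 (x) by 28 (y) by 40 (z) mm, flat sides across y; 0.35 kg, loose, pins down in a fixed wooden stand (lift 20 mm to clear it). x: along its crossbar (104x24x12 mm) and pins; z up. The crossbar's underside is 44 mm below this point; from it two 10 mm pins with tapered tips point down 16 mm, at x = +42 and -42 mm. Same either way round.
- blue_ring_centre (a point): Centre of the top face of the steel ring (diameter 114 mm) in the blue housing (fixed, 38 mm high, flange diameter 160 mm), 6 mm below its rim. Turns with the ring: x along the line of its two holes, z up. Holes: diameter 20 mm, 20 mm deep, at x = +42 and -42 mm. Pins fully in, the crossbar rests on the ring (grip centre 44 mm above this point), with 5 mm of play all round.
- blue_ring (a joint): Angle of that ring, rad, growing clockwise seen from above. Starts between 0 and 0.3; hard stop at 1.2, where the red line on the ring meets the white line on the rim. Light drag (0.1 N m), stays where left. From pins centred in the holes, the ring follows the spanner about 0.12 rad late (play).
- green_ring (a joint): Angle of the like ring in the like, green housing (38 mm high), rad, growing clockwise; starts between 0 and 0.3. Not to be turned.

How it is judged:
By the outcome, as a careful person would: the job done as asked, in the order asked, and still so for the second after the job is handed in, with the robot touching nothing.
It also fails if it takes over 40 s, if anything falls off the work surface, if the arm or the gripper's body presses on something with over 40 N, if the wrist force passes 120 N, or if a joint passes its speed limit or range.

## Robot

A 7-joint arm with a two-finger parallel gripper is mounted at the origin on a cart in front of the work surface, level with it; the furniture and walls round the work are solid. World frame = base frame: x ahead of the robot, y to its left, z up, the work surface at z = 0. Lengths are in m, angles in rad, forces in N, time in s.
With the tool pointing down it reaches from about 0.4 to 0.85 m from the base axis. Payload 4.4 kg.
Tool frame: the origin (TCP) lies at the very end of the fingers, on their centre line; the grasp point (between the pads) lies 19 mm behind it; z points along the fingers, x is the direction in which the jaws open and shut, and the axes are right-handed (so a half turn about z gives the same grasp; the last joint's range is limited). The gripper opens to 94 mm and grips with 3 to 60 N. Pads are 16 mm wide; open, the fingers measure 119 mm over their backs; the gripper's body (75 mm by 177 mm) begins 78 mm behind the grasp point.
Start: joints at [1.236, 0.628, 0.038, 1.517, -0.027, 0.996, -0.02], TCP at [0.173, -0.627, 0.205] pointing down, gripper open.
Joint ranges: [-3.06, 3.06], [-0.37, 2.12], [-1.25, 1.32], [0.18, 2.47], [-1.1, 4.24], [0.23, 1.98], [-2.94, 2.94]. Speed limits (rad/s): [2.57, 2.57, 3.14, 3.14, 3.14, 3.14, 3.14].

## Interface

Orientations are given as a 3x3 rotation matrix whose columns are the frame's x, y, z axes.
In Python, from workcell import read_state, grab_frame, camera_info, hand_in gives the robot as it stands.
- The arm moves only by the tool jog_arm, never from a script. Its arguments are lists of equal length, an entry for each row: "slide": the shift along the tool's x, y, z in m, a list of three; "roll": the turn about the tool's z in degrees. A call has 1 to 12 rows; each row shifts and turns the commanded pose from where the row before left it, along the tool's axes as they then stand; what a row does not reach is not made up. A row lasts 1/8 s, in which the tool goes at most 62.5 mm and 10.7 degrees, less where a joint would pass 70% of its speed; a pose out of reach is approached as far as the arm can. A call is refused whole if a number of a shift passes 0.0625 or a number of a turn 10.7, either way. A call with a gripper value outside its range is refused whole. "fingers" is the opening, from 0 (shut) to 1 (fully open), set as the call begins (left out, the last holds). The fingers move at their own pace and stop on an object; the grip force is fixed at half the most. Time passes only in rows, so rows that do not move let the fingers close. It gives the time, the measured TCP pose, the force and the opening at its end, in the units of the state.
- read_state(): the state, without advancing time (a new reading comes with each control period).
- grab_frame(name): name is "scene" or "top" or "wrist"; returns the picture (384x512x3 uint8, red, green, blue); there is no depth.
- camera_info(name): a dict with "K" (3x3 intrinsics, pixels), "k1" (the pictures are not rectified: a ray, as slopes to the right and down, at radius r is drawn at 1 + k1 r^2 times it, then the intrinsics apply), "extrinsics" (4x4, takes a point from camera to world coordinates). Camera axes: x right, y up, looking along -z (the intrinsics and any distortion apply to the point x, -y, -z); pixel columns grow to the right and rows downward; lengths in m; the calibration is good to about 2 mm. A picture is of the moment at which its call begins: read the wrist's pose just before it. camera_info takes no time and is no camera call; for the wrist camera it gives the pose at the moment of the call.
- hand_in(): hands the job in, once; it reports no verdict.
The state is a dict: "time": time; "joint_pos": joint angles; "dq": joint speeds; "joint_efforts": joint torques, N m; "eef_pos": TCP position; "orientation": TCP orientation; "contact_force": force on the tool from outside, world axes, zero at the start; "torque": the same for the moment, N m; "opening": finger opening in m.
Only numpy, scipy, OpenCV 4.12 (cv2) and the standard library are available. Lean on these libraries where they do the work, as an engineer would, in place of code of your own. Each camera call takes 0.05 s, during which the arm holds its last target. There are 200 camera calls.

## Working session

There is one attempt and no reset: what is moved stays moved. The work goes in short steps, Python scripts to look and compute and a tool call to move; the robot and the scene stay as the last step left them, time stands still between calls to the robot, and variables do not carry over. Pictures are saved under pics/ and viewed, on a budget of 10 in all, crops included, one or two more only if the job needs it, and the job is handed in when it is done.

Besides the shell and the picture viewer there is one more tool, called after "Call:" as name(argument=value, ...) on one line, values as JSON. jog_arm: Moves the arm, as the interface text tells. Its arguments: {"type":"object","properties":{"slide":{"type":"array"},"roll":{"type":"array"},"fingers":{"type":"number"}},"required":["slide","roll"]}

```bash
mkdir -p pics; cat > h.py <<'E'
import numpy as np, cv2
from workcell import *
def ray(ci,u,v):
    K=np.array(ci["K"]);k=ci["k1"];d=np.array([(u-K[0,2])/K[0,0],(v-K[1,2])/K[1,1]])
    s=d.copy()
    for _ in range(30): s=d/(1+k*(s@s))
    E=np.array(ci["extrinsics"]);return E[:3,3],E[:3,:3]@np.array([s[0],-s[1],-1])
def onz(ci,u,v,z):
    o,d=ray(ci,u,v);return o+d*(z-o[2])/d[2]
def proj(ci,p):
    K=np.array(ci["K"]);E=np.array(ci["extrinsics"]);c=E[:3,:3].T@(np.array(p)-E[:3,3])
    s=np.array([c[0],-c[1]])/-c[2];s=s*(1+ci["k1"]*(s@s));return K[0,0]*s[0]+K[0,2],K[1,1]*s[1]+K[1,2]
def save(img,n,crop=None,f=1):
    if crop: a,b,c,d=crop;img=img[b:d,a:c]
    cv2.imwrite("pics/"+n,cv2.resize(img[:,:,::-1],None,fx=f,fy=f,interpolation=cv2.INTER_CUBIC))
E
python3 - <<'E'
from h import *
np.set_printoptions(precision=4,suppress=True)
for n in("scene","top"):
    np.save(n+".npy",grab_frame(n));ci=camera_info(n);print(n,ci)
a=np.load("top.npy");save(a,"top1.png",None,1.5)
b=np.load("scene.npy");save(b,"scene1.png",None,1.5)
s=read_state();print(s)
E
```

```text
scene {'K': array([[353.3493,   0.    , 250.8665],
       [  0.    , 353.3493, 189.3431],
       [  0.    ,   0.    ,   1.    ]]), 'k1': -0.06455124087620173, 'extrinsics': array([[-0.7961,  0.4192, -0.4365,  0.0603],
       [-0.6052, -0.5433,  0.5819,  0.5879],
       [ 0.0068,  0.7274,  0.6862,  0.7618],
       [ 0.    ,  0.    ,  0.    ,  1.    ]])}
top {'K': array([[353.0652,   0.    , 261.6474],
       [  0.    , 353.0652, 187.8233],
       [  0.    ,   0.    ,   1.    ]]), 'k1': -0.1004644772349499, 'extrinsics': array([[-0.0266,  0.9896, -0.1416,  0.3508],
       [-0.9991, -0.031 , -0.0291, -0.0087],
       [-0.0331,  0.1407,  0.9895,  0.9599],
       [ 0.    ,  0.    ,  0.    ,  1.    ]])}
{'time': 0.1, 'joint_pos': array([ 1.2362,  0.6292,  0.0384,  1.5182, -0.027 ,  0.9963, -0.02  ]), 'dq': array([ 0.0001, -0.002 ,  0.0013, -0.0015,  0.0004, -0.0027, -0.0009]), 'joint_efforts': array([  0.003 , -55.0784,   1.1478, -18.7111,  -0.0521,   0.0193,
         0.    ]), 'eef_pos': array([ 0.1725, -0.6261,  0.2047]), 'orientation': array([[ 0.2656, -0.9641, -0.0005],
       [-0.9641, -0.2656,  0.0016],
       [-0.0016,  0.    , -1.    ]]), 'contact_force': array([-0.3126, -0.8449,  0.1006]), 'torque': array([-0.0013, -0.0237,  0.0214]), 'opening': 0.09386779554738038}
```

View pics/top1.png

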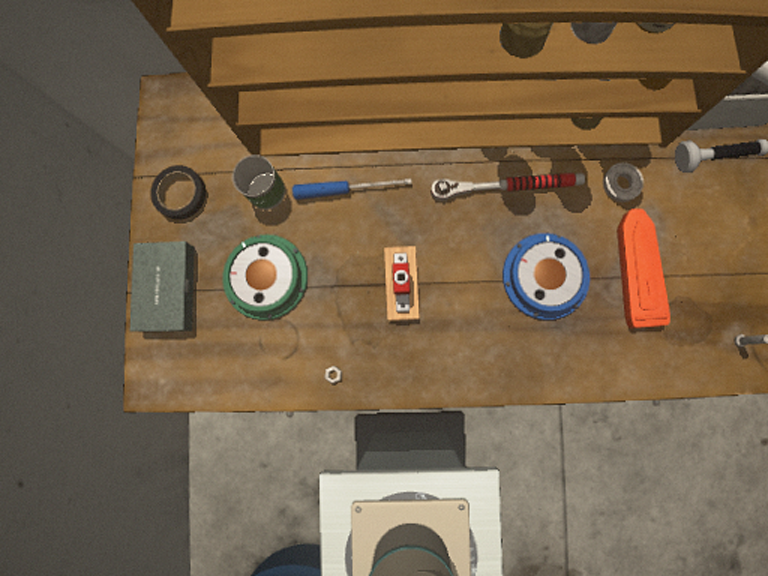

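View pics/scene1.png

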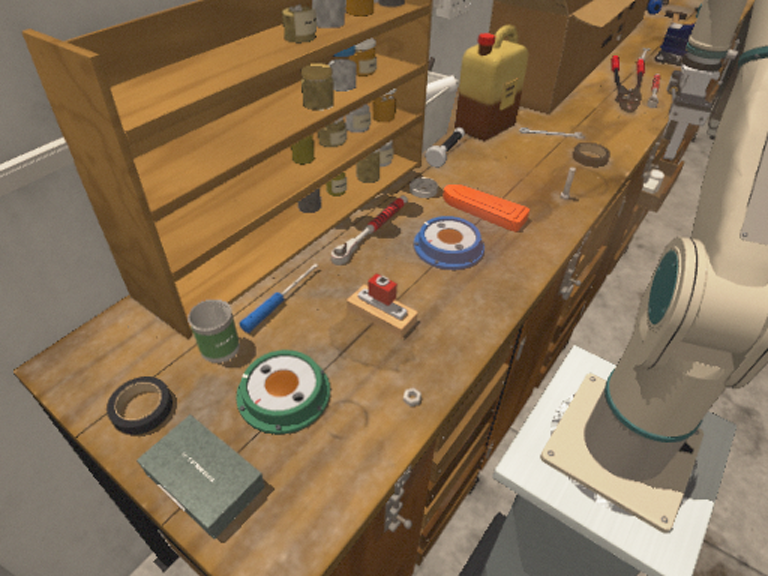

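The top view shows the spanner in its stand at about (401,285), with the crossbar running vertically. The blue ring is at (548,274), with holes at (558,254) and (540,295), the red line at left and the white line at top. I'll enlarge both.

```bash
python3 - <<'E'
from h import *
a=np.load("top.npy")
c=lambda x,y,w,h:cv2.resize(a[y:y+h,x:x+w],None,fx=8,fy=8,interpolation=cv2.INTER_CUBIC)
A=c(244,160,48,60);B=c(334,152,60,60);B=B[:480,:]
save(np.hstack([A,B[:, :416]]) if 0 else np.hstack([c(246,160,40,60),c(335,152,60,60)]),"crop1.png")
E
```

```text
(no output)
```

View pics/crop1.png

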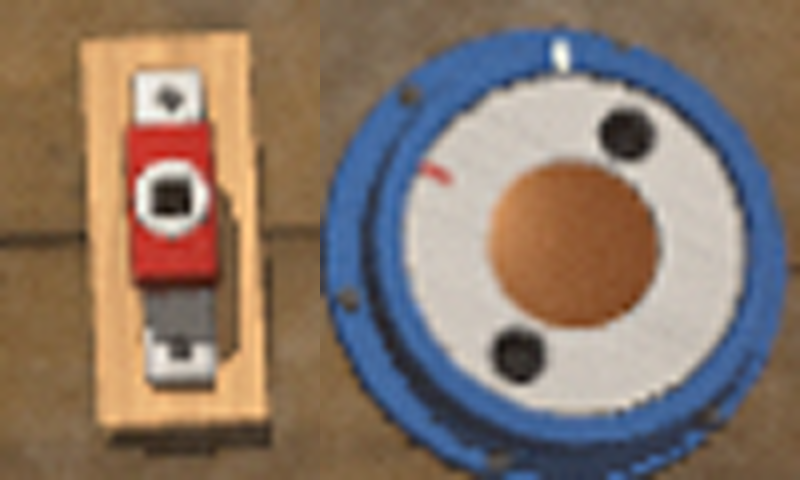

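```bash
python3 - <<'E'
from h import *
np.set_printoptions(precision=4,suppress=True)
ci=camera_info("top")
L=lambda U,V:((U+.5)/8-.5+246,(V+.5)/8-.5+160)
R=lambda U,V:((U-320+.5)/8-.5+335,(V+.5)/8-.5+152)
for z in(.03,.04,.05,.06,.07):
    p,q=onz(ci,*L(167,70),z),onz(ci,*L(180,382),z);print(z,p,q,np.linalg.norm(p-q),(p+q)/2,np.degrees(np.arctan2(*(p-q)[1::-1])))
    # grip top
g=[L(128,125),L(212,122),L(217,281),L(133,284)]
for z in(.08,.09,.1,.11):
    c=[onz(ci,*u,z) for u in g];print(z,np.mean(c,0),np.linalg.norm(c[0]-c[3]),np.linalg.norm(c[0]-c[1]))
h1=onz(ci,*R(626,134),.032);h2=onz(ci,*R(518,355),.032);c=(h1+h2)/2
print("ring",h1,h2,c,np.linalg.norm(h1-h2),np.degrees(np.arctan2(*(h1-h2)[1::-1])))
for n,p,z in(("white",R(561,55),.038),("red",R(436,174),.032)):
    d=onz(ci,*p,z)-c;print(n,np.degrees(np.arctan2(d[1],d[0])),np.linalg.norm(d))
E
```

```text
0.03 [0.5363 0.0044 0.03  ] [0.4314 0.0031 0.03  ] 0.10493818369637048 [0.4839 0.0037 0.03  ] 0.7111736261229729
0.04 [0.5343 0.0042 0.04  ] [0.4305 0.003  0.04  ] 0.10380969378493983 [0.4824 0.0036 0.04  ] 0.7111736261229729
0.05 [0.5323 0.0041 0.05  ] [0.4297 0.0028 0.05  ] 0.10268120387350935 [0.481  0.0035 0.05  ] 0.7111736261229729
0.06 [0.5304 0.004  0.06  ] [0.4288 0.0027 0.06  ] 0.1015527139620788 [0.4796 0.0033 0.06  ] 0.7111736261229722
0.07 [0.5284 0.0038 0.07  ] [0.4279 0.0026 0.07  ] 0.1004242240506482 [0.4782 0.0032 0.07  ] 0.7111736261229729
0.08 [0.4838 0.0032 0.08  ] 0.05070827938012967 0.026591562569897628
0.09 [0.4822 0.003  0.09  ] 0.05013198290372463 0.026289351096772
0.1 [0.4807 0.0029 0.1   ] 0.04955568642731964 0.02598713962364637
0.11 [0.4792 0.0028 0.11  ] 0.04897938995091466 0.025684928150520744
ring [ 0.527  -0.2804  0.032 ] [ 0.4539 -0.2391  0.032 ] [ 0.4904 -0.2597  0.032 ] 0.08404485494566483 -29.48223535066186
white 0.8649841773622617 0.06319159815795286
red 60.551773523554466 0.05071628195922728
```

Call:
jog_arm(slide=[[-0.0437,-0.0388,0],[-0.0437,-0.0388,0],[-0.0437,-0.0388,0],[-0.0437,-0.0388,0],[-0.0437,-0.0388,0],[-0.0437,-0.0388,0],[-0.0437,-0.0388,0],[-0.0437,-0.0388,0],[-0.0437,-0.0388,0],[-0.0437,-0.0388,0],[-0.0437,-0.0388,0],[-0.0437,-0.0388,0]], roll=[0,0,0,0,0,0,0,0,0,0,0,0], fingers=1)

```text
time: 1.6
eef_pos: [0.4828, 0.0042, 0.2054]
orientation: [[0.265, -0.964, -0.0], [-0.964, -0.265, -0.0], [0.0, 0.0, -1.0]]
contact_force: [1.2, -0.2, -0.2]
opening: 0.0939
```

Call:
jog_arm(slide=[[0,0,0],[0,0,0],[0,0,0],[0,0,0],[0,0,0],[0,0,0],[0,0,0],[0,0,0]], roll=[-10.3,-10.3,-10.3,-10.3,-10.3,-10.3,-10.3,-10.3])

```text
time: 2.6
eef_pos: [0.482, 0.0025, 0.2052]
orientation: [[0.99, 0.142, -0.001], [0.142, -0.99, -0.0], [-0.001, -0.0, -1.0]]
contact_force: [0.4, 0.3, -0.3]
opening: 0.094
```

Call:
jog_arm(slide=[[0,0,0],[0,0,0],[0,0,0],[0,0,0],[0,0,0],[0,0,0],[0,0,0],[0,0,0],[0,0,0]], roll=[-10.3,-10.3,-10.3,-10.3,-10.3,-10.3,-10.3,-10.3,0])

```text
time: 3.72
eef_pos: [0.482, 0.0024, 0.2051]
orientation: [[-0.001, 1.0, -0.001], [1.0, 0.001, 0.001], [0.001, -0.001, -1.0]]
contact_force: [0.9, -0.8, -0.0]
opening: 0.094
```

```bash
python3 - <<'E'
from h import *
np.set_printoptions(precision=4,suppress=True)
ci=camera_info("wrist");a=grab_frame("wrist");np.save("w1.npy",a);print(ci)
for p in([.482,.003,.092],[.482,.003,.04],[.482,.003,.205]): print(p,proj(ci,p))
save(a,"w1.png",None,1.5)
E
```

```text
{'K': array([[274.2704,   0.    , 254.2571],
       [  0.    , 274.2704, 190.8409],
       [  0.    ,   0.    ,   1.    ]]), 'k1': -0.0541378237165298, 'extrinsics': array([[-0.0017, -0.969 , -0.2472,  0.4099],
       [ 1.    , -0.0019,  0.0003,  0.0015],
       [-0.0008, -0.2472,  0.969 ,  0.3842],
       [ 0.    ,  0.    ,  0.    ,  1.    ]])}
[0.482, 0.003, 0.092] (np.float64(255.75546719027903), np.float64(188.6854364787441))
[0.482, 0.003, 0.04] (np.float64(255.57214772866018), np.float64(178.95986137198173))
[0.482, 0.003, 0.205] (np.float64(256.483774780728), np.float64(227.4346198401461))
```

View pics/w1.png

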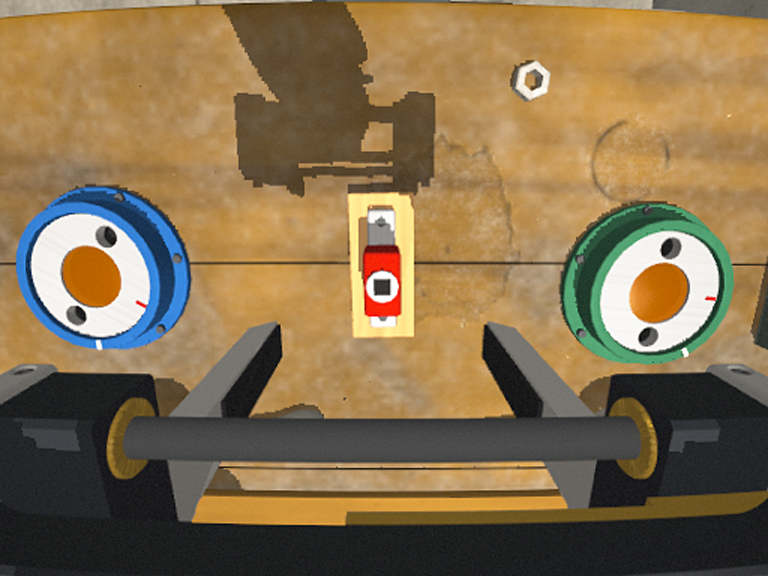

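The wrist view shows the grip's top centre at (382,287) and the blue ring's holes at (107,237) and (76,315), with the red line at (140,304). This matches the top view to within 3 mm. Next I compute the ring position from this view, then descend.

```bash
python3 - <<'E'
from h import *
np.set_printoptions(precision=4,suppress=True)
ci=camera_info("wrist");f=lambda U,V:((U+.5)/1.5-.5,(V+.5)/1.5-.5)
print(onz(ci,*f(382,287),.092))
h1=onz(ci,*f(76,315),.032);h2=onz(ci,*f(107,237),.032);print(h1,h2,(h1+h2)/2,np.linalg.norm(h1-h2),np.degrees(np.arctan2(*(h1-h2)[1::-1])))
E
```

```text
[0.4849 0.0016 0.092 ]
[ 0.5274 -0.2832  0.032 ] [ 0.455  -0.2405  0.032 ] [ 0.4912 -0.2619  0.032 ] 0.08404010783949156 -30.536012273952544
```

Call:
jog_arm(slide=[[0,0.001,0.05],[0,0,0.05],[0,0,0.03],[0,0,0.019],[0,0,0]], roll=[0,0,0,0,0])

```text
time: 4.4
eef_pos: [0.4823, 0.0025, 0.0555]
orientation: [[-0.002, 1.0, -0.003], [1.0, 0.002, -0.001], [-0.001, -0.003, -1.0]]
contact_force: [-0.6, -0.1, -0.1]
opening: 0.094
```

Call:
jog_arm(slide=[[0,0,0],[0,0,0],[0,0,0],[0,0,0],[0,0,0],[0,0,0]], roll=[0,0,0,0,0,0], fingers=0)

```text
time: 5.15
eef_pos: [0.4833, 0.0025, 0.0565]
orientation: [[-0.003, 1.0, 0.0], [1.0, 0.003, 0.0], [0.0, 0.0, -1.0]]
contact_force: [0.3, 0.1, -0.4]
opening: 0.0372
```

Call:
jog_arm(slide=[[0,0,0],[0,0,0],[0,0,0],[0,0,0]], roll=[0,0,0,0])

```text
time: 5.65
eef_pos: [0.4832, 0.0026, 0.0565]
orientation: [[-0.003, 1.0, -0.0], [1.0, 0.003, 0.0], [0.0, -0.0, -1.0]]
contact_force: [-0.4, -0.3, -0.3]
opening: 0.028
```

Call:
jog_arm(slide=[[0,0,-0.01],[0,0,-0.02],[0,0,-0.02],[0,0,-0.02],[0,0,0]], roll=[0,0,0,0,0])

```text
time: 6.28
eef_pos: [0.484, 0.0026, 0.1277]
orientation: [[-0.003, 1.0, 0.003], [1.0, 0.003, 0.0], [0.0, 0.003, -1.0]]
contact_force: [1.1, -0.2, -3.6]
opening: 0.028
```

Call:
jog_arm(slide=[[-0.0329,0.0007,0],[-0.0329,0.0007,0],[-0.0329,0.0007,0],[-0.0329,0.0007,0],[-0.0329,0.0007,0],[-0.0329,0.0007,0],[-0.0329,0.0007,0],[-0.0329,0.0007,0],[0,0,0],[0,0,0]], roll=[0,0,0,0,5,5,10,10,0,0])

```text
time: 7.52
eef_pos: [0.4696, -0.2575, 0.1258]
orientation: [[0.496, 0.869, -0.001], [0.869, -0.496, 0.001], [0.001, -0.001, -1.0]]
contact_force: [0.3, -0.3, -4.4]
opening: 0.0279
```

```bash
python3 - <<'E'
from h import *
np.set_printoptions(precision=4,suppress=True)
s=read_state();print(s["eef_pos"],s["orientation"])
b=grab_frame("wrist");np.save("w2.npy",b);c=grab_frame("scene");np.save("s2.npy",c)
ci=camera_info("scene");u,v=map(int,proj(ci,[.49,-.26,.08]));print(u,v)
A=cv2.resize(c[v-45:v+45,u-45:u+45],(360,360),interpolation=cv2.INTER_CUBIC)
B=cv2.resize(b,(480,360))
print(u-45,v-45)
save(np.hstack([A,B[:,:430]]),"c2.png")
E
```

```text
[ 0.4696 -0.2575  0.1258] [[ 0.4956  0.8686 -0.0007]
 [ 0.8686 -0.4956  0.0013]
 [ 0.0008 -0.0013 -1.    ]]
301 144
256 99
```

View pics/c2.png

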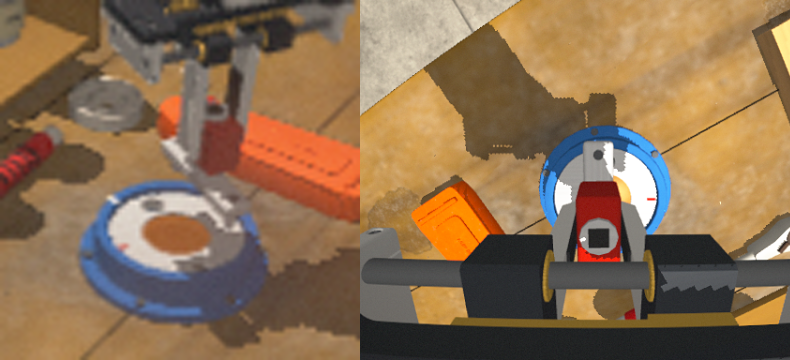

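The wrist view shows the spanner held square. The scene crop shows it short of the ring, because rolling during the slide bent the path. I correct that by +7.6 mm in x and +19.7 mm in y (tool axes), then lower to just above the face.

Call:
jog_arm(slide=[[0.004,0.01,0],[0.0036,0.0097,0],[0,0,0.02],[0,0,0.022],[0,0,0],[0,0,0]], roll=[0,0,0,0,0,0])

```text
time: 8.38
eef_pos: [0.4919, -0.2616, 0.0851]
orientation: [[0.497, 0.868, 0.001], [0.868, -0.497, -0.0], [0.001, 0.001, -1.0]]
contact_force: [-0.0, -0.4, -4.0]
opening: 0.0277
```

```bash
python3 - <<'E'
from h import *
np.set_printoptions(precision=4,suppress=True)
s=read_state();print(s["eef_pos"],s["contact_force"])
c=grab_frame("scene");t=grab_frame("top");w=grab_frame("wrist")
A=cv2.resize(c[110:190,256:346],(540,480),interpolation=cv2.INTER_CUBIC)
save(A,"c3.png")
np.save("w3.npy",w);save(w,"w3.png",(170,100,420,290),3)
E
```

```text
[ 0.4919 -0.2616  0.0851] [-0.0365 -0.4039 -3.9885]
```

View pics/c3.png

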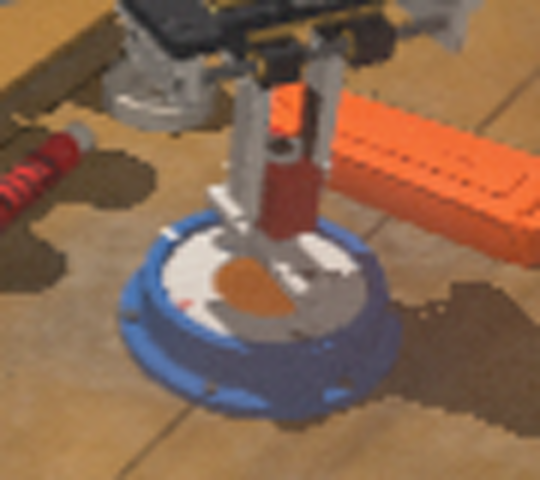

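View pics/w3.png

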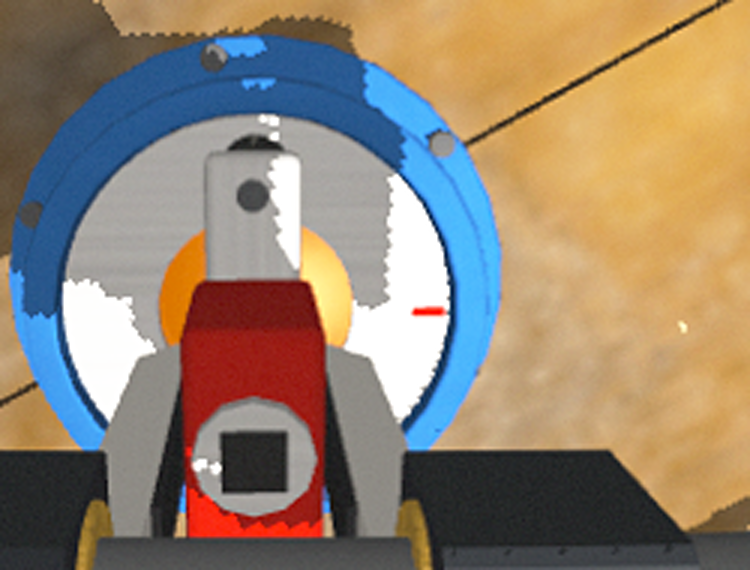

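The wrist crop shows the crossbar centred laterally (253 vs 256) over the ring. A hole just peeks out past the crossbar's end at (255,137), and the bar end is at (252,152). I compute the offset along the bar.

```bash
python3 - <<'E'
from h import *
np.set_printoptions(precision=4,suppress=True)
ci=camera_info("wrist");f=lambda U,V:((U+.5)/3-.5+170,(V+.5)/3-.5+100)
s=read_state();T=s["eef_pos"];R=s["orientation"];
def rel(p): d=p-T;return np.array([d@R[:,0],d@R[:,1],d@R[:,2]])
for n,p,z in(("bar end",(253,151),.0686),("bar hole",(253,196),.0686),("hole outer edge",(255,136),.032),("ring top edge",(258,112),.032),("ringL",(62,300),.032),("ringR",(450,300),.032),("grip top centre",(254,460),.1206),("copper L",(160,300),.032),("copperR",(352,300),.032)):
    print(n,rel(onz(ci,*f(*p),z)))
E
```

```text
bar end [-0.0012 -0.0516  0.0167]
bar hole [-0.0012 -0.0408  0.0167]
hole outer edge [-0.0007 -0.052   0.0533]
ring top edge [ 0.0001 -0.0586  0.0533]
ringL [-0.0576 -0.0041  0.0534]
ringR [ 0.0568 -0.0042  0.0534]
grip top centre [-0.0009  0.0021 -0.0352]
copper L [-0.0287 -0.0041  0.0534]
copperR [ 0.0278 -0.0042  0.0534]
```

Aligned to within about 2 mm, so I descend into the holes.

Call:
jog_arm(slide=[[0,0,0.008],[0,0,0.004],[0,0,0.003],[0,0,0.003],[0,0,0]], roll=[0,0,0,0,0])

```text
time: 9.15
eef_pos: [0.4906, -0.2616, 0.0662]
orientation: [[0.497, 0.868, -0.0], [0.868, -0.497, 0.0], [0.0, -0.0, -1.0]]
contact_force: [0.1, -0.0, -2.9]
opening: 0.0279
```

Call:
jog_arm(slide=[[0,0,0.002],[0,0,0.001],[0,0,0.001],[0,0,0.001],[0,0,0]], roll=[0,0,0,0,0])

```text
time: 9.78
eef_pos: [0.4908, -0.2617, 0.0625]
orientation: [[0.497, 0.868, 0.0], [0.868, -0.497, -0.001], [-0.001, 0.001, -1.0]]
contact_force: [-3.0, 1.3, 5.3]
opening: 0.0276
```

Contact at about 9 N at the height expected for seated. I ease up 1 mm and turn.

Call:
jog_arm(slide=[[0,0,-0.001],[0,0,0],[0,0,0],[0,0,0],[0,0,0],[0,0,0],[0,0,0],[0,0,0],[0,0,0],[0,0,0],[0,0,0],[0,0,0]], roll=[0,5,5,5,5,5,5,5,5,5,5,0])

```text
time: 11.28
eef_pos: [0.4915, -0.2612, 0.0625]
orientation: [[0.984, 0.179, 0.001], [0.179, -0.984, 0.0], [0.001, 0.0, -1.0]]
contact_force: [-0.0, 0.7, -3.1]
opening: 0.0279
```

```bash
python3 -c "
from h import *
s=read_state();print(s['eef_pos'],s['contact_force'],s['torque'],s['joint_pos'])"
```

```text
[ 0.49148121 -0.26123728  0.06248914] [-0.03161378  0.67532275 -3.13401512] [ 0.18159032 -0.32964286  0.04702076] [ 0.63861342  0.7119129  -0.30928922  1.89746622  0.36645542  0.58651951
  0.27160842]
```

Call:
jog_arm(slide=[[0,0,0],[0,0,0],[0,0,0],[0,0,0],[0,0,0],[0,0,0]], roll=[3,3,3,3,2,0])

```text
time: 12.02
eef_pos: [0.491, -0.2615, 0.0625]
orientation: [[0.998, -0.066, 0.0], [-0.066, -0.998, 0.0], [0.0, -0.0, -1.0]]
contact_force: [2.4, 3.0, -2.3]
opening: 0.028
```

```bash
python3 -c "
from h import *
s=read_state();print(s['eef_pos'],s['contact_force'],s['torque'],s['joint_pos'])"
```

```text
[ 0.4909553  -0.26146183  0.06254905] [ 2.4078593   3.00897092 -2.26456335] [ 0.66704556 -0.84080998  0.09318939] [ 0.59601482  0.704663   -0.24202622  1.89903704  0.2907943   0.57162
  0.09712831]
```

Call:
jog_arm(slide=[[0,0,0],[0,0,0],[0,0,0]], roll=[1.5,1.5,0])

```text
time: 12.4
eef_pos: [0.4916, -0.2617, 0.0626]
orientation: [[0.993, -0.118, 0.001], [-0.118, -0.993, -0.0], [0.002, 0.0, -1.0]]
contact_force: [3.5, 2.2, -3.7]
opening: 0.0281
```

```bash
python3 -c "
from h import *
s=read_state();print(s['eef_pos'],s['contact_force'],s['torque'],s['orientation'][:,1])
save(grab_frame('wrist'),'w4.png',(170,100,420,290),3)"
```

```text
[ 0.49159766 -0.2617375   0.06263896] [ 3.48238663  2.17571076 -3.6650051 ] [ 0.55148294 -1.33864384  0.28655034] [-1.17945113e-01 -9.93020093e-01  2.13482743e-04]
```

View pics/w4.png

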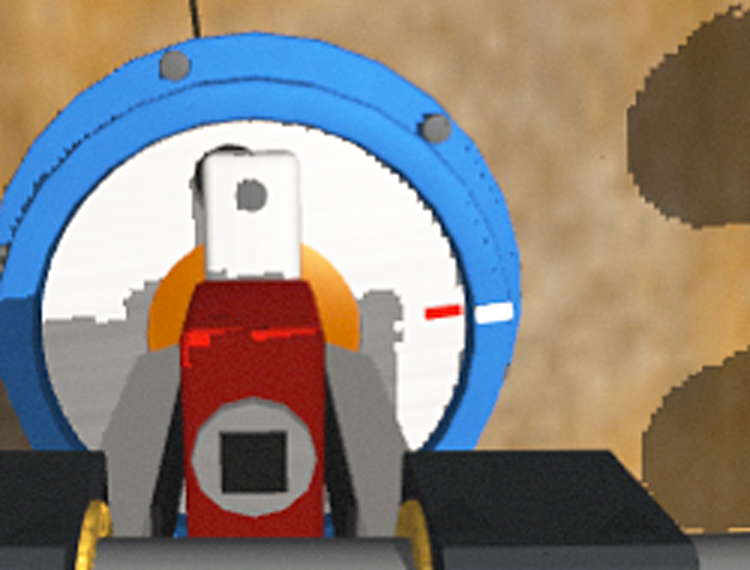

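The red line (425–462, ~312) now lines up with the white line (475–513, ~312), and Mz is rising. I push slightly more to confirm the stop.

Call:
jog_arm(slide=[[0,0,0],[0,0,0],[0,0,0],[0,0,0]], roll=[1.5,1.5,0,0])

```text
time: 12.95
eef_pos: [0.4915, -0.2614, 0.0627]
orientation: [[0.986, -0.167, 0.001], [-0.167, -0.986, -0.0], [0.001, 0.0, -1.0]]
contact_force: [5.6, 1.8, -2.9]
opening: 0.0287
```

```bash
python3 -c "
from h import *
s=read_state();print(s['eef_pos'],s['contact_force'],s['torque'],s['orientation'][:,1])"
```

```text
[ 0.49151002 -0.26142295  0.06269245] [ 5.59468194  1.84947553 -2.87099163] [ 0.639389   -1.36196827  1.06730791] [-1.66818847e-01 -9.85987547e-01  1.73495597e-04]
```

Mz of 1.07 N·m, ten times the drag, confirms the ring is on its stop. I back off within the play, press down gently to seat the spanner, then release.

Call:
jog_arm(slide=[[0,0,0],[0,0,0],[0,0,0],[0,0,0.001],[0,0,0.001],[0,0,0]], roll=[-2,-2,-1.5,0,0,0])

```text
time: 13.7
eef_pos: [0.4897, -0.2621, 0.0624]
orientation: [[0.997, -0.076, -0.002], [-0.076, -0.997, -0.001], [-0.002, 0.001, -1.0]]
contact_force: [-1.8, 4.6, 16.9]
opening: 0.028
```

```bash
python3 -c "
from h import *
s=read_state();print(s['eef_pos'],s['contact_force'],s['torque'],s['orientation'][:,1])"
```

```text
[ 0.48966363 -0.26211168  0.06240101] [-1.84669385  4.62166361 16.85879433] [1.04453634 0.51056052 0.03578516] [-0.07600009 -0.99710721  0.00109856]
```

Call:
jog_arm(slide=[[0,0,-0.001],[0,0,0],[0,0,0],[0,0,0],[0,0,0],[0,0,0],[0,0,0]], roll=[0,0,0,0,0,0,0], fingers=0.7)

```text
time: 14.58
eef_pos: [0.4908, -0.2617, 0.0615]
orientation: [[0.997, -0.075, -0.0], [-0.075, -0.997, 0.0], [-0.0, -0.0, -1.0]]
contact_force: [-0.3, -0.8, 0.8]
opening: 0.0656
```

Call:
jog_arm(slide=[[0,0,-0.01],[0,0,-0.02],[0,0,-0.03],[0,0,-0.04],[0,0,-0.05],[0,0,0]], roll=[0,0,0,0,0,0])

```text
time: 15.32
eef_pos: [0.4935, -0.2627, 0.216]
orientation: [[0.997, -0.075, 0.008], [-0.075, -0.997, -0.004], [0.008, 0.003, -1.0]]
contact_force: [0.3, -0.8, 0.2]
opening: 0.0659
```

```bash
python3 - <<'E'
from h import *
w=grab_frame('wrist');c=grab_frame('scene')
A=cv2.resize(c[90:190,256:346],(405,450),interpolation=cv2.INTER_CUBIC)
B=cv2.resize(w[110:260,190:320],(390,450),interpolation=cv2.INTER_CUBIC)
save(np.hstack([A,B]),"f.png")
ci=camera_info("wrist");u,v=proj(ci,[.4905,-.2615,.096]);print((u-190)*3+405,(v-110)*3,read_state()["contact_force"])
for z in(.096,):
  print(proj(camera_info("scene"),[.4905,-.2615,z]))
E
```

```text
597.9006058063492 228.5534210718547 [ 0.22153487  0.19658526 -0.68253683]
(np.float64(302.56510036362306), np.float64(140.6216189134891))
```

View pics/f.png

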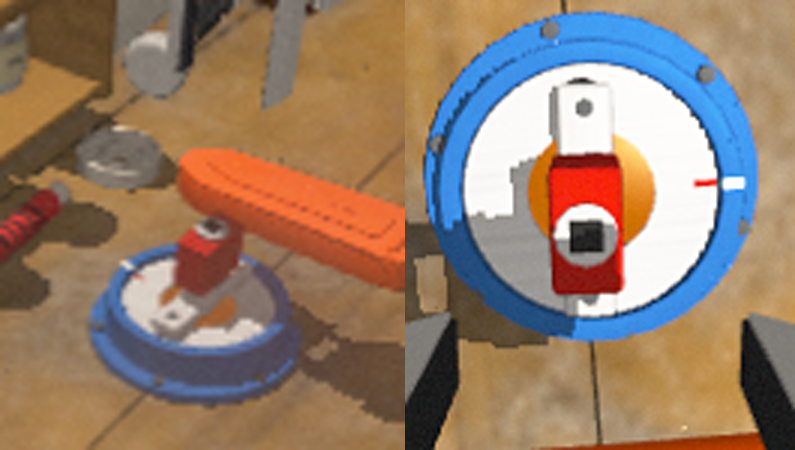

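The final view shows the spanner upright in the ring, with the bar flat on the ring face. The red line (705,183) meets the white line (733,183), and the gripper is clear.

```bash
python3 -c "
from workcell import *
print(read_state()['time'],hand_in())"
```

```text
the job is handed in; nothing more can be done
15.425 None
```

The spanner is standing fully home in the blue ring, and the ring has been turned clockwise onto its stop. I lifted the spanner from its stand, put its pins into the ring's holes, turned the ring, released and backed the gripper clear. I handed in at 15.4 s; no verdict is reported.

- **Stop:** the turning moment rose to about 1.07 N·m against 0.1 N·m of drag, and the red line meets the white line in the final picture.
- **Seating:** the tool stopped at about 62.5 mm before and after the turn, and pushed back with about 17 N when pressed down. That is about 2 mm above my first camera estimate, which is within the calibration error. The final picture shows the spanner upright with its bar flat on the ring.
- **Green housing:** the arm never went near it, and I did not take a closing picture of it.
- **Off plan:** one slide ended about 21 mm short because I turned the tool while sliding. I corrected this above the housing before inserting the pins.

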